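# Move the palette knives to the drying rests, keeping their order

## Robot

A 6-joint arm with a two-finger parallel gripper is mounted at the origin on the work surface. World frame = base frame: x ahead of the robot, y to its left, z up, the work surface at z = 0. Lengths are in m, angles in rad, forces in N, time in s.
With the tool pointing down it reaches from about 0.3 to 0.775 m from the base axis. Payload 14.6 kg.
Tool frame: the origin (TCP) lies at the very end of the fingers, on their centre line; the grasp point (between the pads) lies 19 mm behind it; z points along the fingers, y is the line along which they close (so a half turn about z gives the same grasp; the last joint's range is limited). The gripper opens to 94 mm and grips with 3 to 60 N. Pads are 16 mm wide; open, the fingers measure 119 mm over their backs; the gripper's body (75 mm by 177 mm) begins 78 mm behind the grasp point.
Start: joints at [-1.225, 0.3, 1.521, -0, 1.321, -0.067], TCP at [0.221, -0.504, 0.205] pointing down, gripper open.
Joint ranges: [-3.03, 3.03], [-0.79, 2.21], [0.23, 2.52], [-1.04, 4.18], [0, 3.07], [-2.55, 2.55]. Speed limits (rad/s): [2.22, 2.22, 2.57, 3.14, 3.14, 3.14].

## Interface

Orientations are given as a rotation vector (axis times angle).
In Python, from station import ctrl gives the robot as it stands.
- The arm moves only by the shell command python3 -m crank 'ROWS' [OPENING] [FORCE]. ROWS is one flat JSON list of numbers that holds 1 to 5 rows one after another, with no inner brackets; each row has 6 numbers: dx, dy, dz in units of 20 mm, then a rotation vector rx, ry, rz in units of 0.1 rad; each row is the pose to reach, as a shift and turn from the pose commanded when the command began, along the tool's axes at that moment; what a row does not reach only later rows make up. A row lasts 1/8 s, in which the tool goes at most 0.0625 m and 0.188 rad, less where a joint would pass 70% of its speed; a pose out of reach is approached as far as the arm can. OPENING is the finger opening in m, set as the command begins (- or left out keeps the last). The fingers move at their own pace and stop on an object; FORCE is the grip in N (left out, the last holds). Time passes only in rows, so rows that do not move let the fingers close. It prints the time, the measured TCP pose, the force, the opening and the grip force at its end. Input that does not fit is refused with a message, and nothing moves.
- ctrl.get_obs(): the state, without advancing time (a new reading comes with each control period).
- ctrl.grab_frame(name): name is "scene" or "side" or "wrist"; returns the picture (480x640x3 uint8, blue, green, red); there is no depth.
- ctrl.calibration(name): a dict with "fx", "fy", "cx", "cy" (pixels), "world_from_camera" (4x4, takes a point from camera to world coordinates). Camera axes: x right, y down, z forward; pixel columns grow to the right and rows downward; lengths in m; the calibration is good to about 2 mm. A picture is of the moment at which its call begins: read the wrist's pose just before it. calibration takes no time and is no camera call; for the wrist camera it gives the pose at the moment of the call.
- ctrl.finish_job(): hands the job in; it is judged then, once.
Trained networks look in the newest picture that a camera, given by its name, has taken for a name from the list of things; names that differ only in an ending like _2 or _b are one class to them, and where a whole thing is asked for, a point or a joint stands for the part that bears it (a point fixed in the world has none). Each returns a list of dicts, best first, with "conf" (0 to 1); they miss things now and then, are a little off and sometimes report something else, mostly with a low value. They report only what shows in the picture. A call takes as long as a camera call.
- ctrl.boxes_of(camera, target): "box" ([left, top, right, bottom] in pixels, round what is visible of it).
The state is a dict: "time": time; "joints": joint angles; "qd": joint speeds; "joint_torque": joint torques, N m; "ee_pos": TCP position; "tcp_rot": TCP orientation; "wrist_force": force on the tool from outside, world axes, zero at the start; "torque": the same for the moment, N m; "grip_width": finger opening in m; "gripper_force": force on a finger pad.
Only numpy, scipy, OpenCV 4.12 (cv2) and the standard library are available. Lean on these libraries where they do the work, as an engineer would, in place of code of your own. Each camera call takes 0.05 s, during which the arm holds its last target. There are 200 camera calls.

## Task

Move the four palette knives from the wiping rack on the left to the four drying rests on the right, keeping their order: the leftmost knife goes to the leftmost rest, the next to the next, and so on. Each knife must lie flat and right way up with its handle centred lengthwise on its rest, down in both notches. Leave the glass jar between the racks standing where it is.

Things in the scene. Friction and masses are not known exactly. Their poses are not given: they have to be found in the camera images.
- knife_long: Loose palette knife, about 50 g, a long, narrow straight blade 14 wide and 90 long (mm). Plain wooden handle 110 long (x, -55 to +55) x 20 wide (y) x 18 high (z); thin neck; blade from x = +92, 22 above the handle's underside. Origin: centre of the handle's underside; x to the blade tip, z up. Starts in any lane of the wiping rack. Grip across the 20 mm at the origin.
- knife_diamond: Loose palette knife, about 50 g, a diamond (trowel) blade 36 wide and 66 long, pointed at its end (mm). Plain wooden handle 110 long (x, -55 to +55) x 20 wide (y) x 18 high (z); thin neck; blade from x = +92, 22 above the handle's underside. Origin: centre of the handle's underside; x to the blade tip, z up. Starts in any lane of the wiping rack. Grip across the 20 mm at the origin.
- knife_round: Loose palette knife, about 50 g, a short, rounded blade 28 wide and 40 long (mm). Plain wooden handle 110 long (x, -55 to +55) x 20 wide (y) x 18 high (z); thin neck; blade from x = +92, 22 above the handle's underside. Origin: centre of the handle's underside; x to the blade tip, z up. Starts in any lane of the wiping rack. Grip across the 20 mm at the origin.
- knife_square: Loose palette knife, about 50 g, a broad, square-ended rectangular blade 36 wide and 55 long (mm). Plain wooden handle 110 long (x, -55 to +55) x 20 wide (y) x 18 high (z); thin neck; blade from x = +92, 22 above the handle's underside. Origin: centre of the handle's underside; x to the blade tip, z up. Starts in any lane of the wiping rack. Grip across the 20 mm at the origin.
- rest_a: Fixed wooden rest for one knife, one of 4 alike in a ragged row 64 mm apart; the letter does not tell its rank. Base 96 (x) x 56 (y) x 6 mm, cross bars 12 thick at x = -36, +36, each with a 38 mm notch at y = 0: floor 22, horns 34 mm above the table. Origin: centre of underside; lane along x. A seated knife's origin is 22 mm above it, x along x. Finger room between the bars.
- rest_b: Fixed wooden rest for one knife, one of 4 alike in a ragged row 64 mm apart; the letter does not tell its rank. Base 96 (x) x 56 (y) x 6 mm, cross bars 12 thick at x = -36, +36, each with a 38 mm notch at y = 0: floor 22, horns 34 mm above the table. Origin: centre of underside; lane along x. A seated knife's origin is 22 mm above it, x along x. Finger room between the bars.
- rest_c: Fixed wooden rest for one knife, one of 4 alike in a ragged row 64 mm apart; the letter does not tell its rank. Base 96 (x) x 56 (y) x 6 mm, cross bars 12 thick at x = -36, +36, each with a 38 mm notch at y = 0: floor 22, horns 34 mm above the table. Origin: centre of underside; lane along x. A seated knife's origin is 22 mm above it, x along x. Finger room between the bars.
- rest_d: Fixed wooden rest for one knife, one of 4 alike in a ragged row 64 mm apart; the letter does not tell its rank. Base 96 (x) x 56 (y) x 6 mm, cross bars 12 thick at x = -36, +36, each with a 38 mm notch at y = 0: floor 22, horns 34 mm above the table. Origin: centre of underside; lane along x. A seated knife's origin is 22 mm above it, x along x. Finger room between the bars.
- wiping_rack: Fixed wooden rack holding the knives at the start. Like the rests but four lanes in one: base 96 (x) x 248 (y) x 6 mm, cross bars 12 thick at x = -36 and +36, notches 38 mm wide at y = +96, +32, -32, -96 mm, floor 22 and horns 34 mm above the table. Origin: centre of the underside; x along the lanes, z up. The drying rests are to its right (-y).
- jar: Squat amber glass jar with a black screw cap, 64 mm across, 75 mm high, 250 g, loose, standing in the gap between wiping rack and drying rests. Origin: centre of its underside, z up. Not to be disturbed.

How it is judged:
At the end, for the whole second after the job is handed in: From left to right, the knife that began n-th in the rack lies at rest in the n-th drying rest: its origin within 20 mm along and 11 mm across the lane and 18 to 27 mm above the rest's underside, upright within 0.12 rad, along the lane within 0.25 rad (x of knife_long in the frame of rest_a between -0.02 and 0.02 m and y of knife_long in the frame of rest_a between -0.011 and 0.011 m and z of knife_long in the frame of rest_a between 0.018 and 0.027 m and angle between each of knife_long, knife_diamond, knife_round, knife_square's own z axis and vertical below 0.12 rad and angle between the x axis of knife_long and the x axis of rest_a, either way round below 0.25 rad and linear speed of each of knife_long, knife_diamond, knife_round, knife_square below 0.02 m/s and angular speed of each of knife_long, knife_diamond, knife_round, knife_square below 0.2 rad/s and x of knife_diamond in the frame of rest_b between -0.02 and 0.02 m and y of knife_diamond in the frame of rest_b between -0.011 and 0.011 m and z of knife_diamond in the frame of rest_b between 0.018 and 0.027 m and angle between the x axis of knife_diamond and the x axis of rest_b, either way round below 0.25 rad and x of knife_round in the frame of rest_c between -0.02 and 0.02 m and y of knife_round in the frame of rest_c between -0.011 and 0.011 m and z of knife_round in the frame of rest_c between 0.018 and 0.027 m and angle between the x axis of knife_round and the x axis of rest_c, either way round below 0.25 rad and x of knife_square in the frame of rest_d between -0.02 and 0.02 m and y of knife_square in the frame of rest_d between -0.011 and 0.011 m and z of knife_square in the frame of rest_d between 0.018 and 0.027 m and angle between the x axis of knife_square and the x axis of rest_d, either way round below 0.25 rad); the robot touches nothing.
It fails at once if the jar was shifted by more than 30 mm or tipped (distance of jar from where it was at the start of the episode above 0.03 m or angle between jar's own z axis and vertical above 0.35 rad).
It also fails if it takes over 115 s, if anything falls off the work surface, if the arm or the gripper's body presses on something with over 40 N, if the wrist force passes 120 N, or if a joint passes its speed limit or range.

## Working session

There is one attempt and no reset: what is moved stays moved. The work goes in short steps, Python scripts to look and compute and a shell command to move; the robot and the scene stay as the last step left them, time stands still between calls to the robot, and variables do not carry over. Pictures are saved under pics/ and viewed, at most 14 in all, crops included, and the job is handed in when it is done.

```bash
ls; mkdir -p pics
python3 - <<'E'
from station import ctrl
import cv2,json,numpy as np
o=ctrl.get_obs(); print(o)
for c in ["scene","side"]:
    im=ctrl.grab_frame(c); cv2.imwrite(f"pics/{c}0.png",im)
    k=ctrl.calibration(c); print(c,k)
    for n in ["knife_long","knife_diamond","knife_round","knife_square","rest_a","wiping_rack","jar"]:
        print(n,[(np.round(d["box"]).astype(int).tolist(),round(d["conf"],2)) for d in ctrl.boxes_of(c,n)])
E
```

```text
pics
{'time': 0.0, 'joints': array([-1.22460554e+00,  3.00467640e-01,  1.52159824e+00,  2.42447176e-05,
        1.32069826e+00, -6.66091635e-02]), 'qd': array([ 0.00153956,  0.00102437, -0.00093785, -0.00114524, -0.00134432,
        0.00128726]), 'joint_torque': array([-4.81856350e-04, -5.31804299e+01, -3.52737522e+01,  7.08152773e-02,
        2.43890437e-02, -9.59759427e-05]), 'ee_pos': array([ 0.22055351, -0.50354725,  0.20488097]), 'tcp_rot': array([-3.07377575e+00, -6.43582872e-01,  2.19787852e-04]), 'wrist_force': array([-0.54231307, -0.33844327, -0.90438765]), 'torque': array([ 0.01415581, -0.01686368, -0.00750748]), 'gripper_force': 0.0, 'grip_width': 0.09383675820221855}
scene {'fx': 534.4075062569659, 'fy': 534.4075062569659, 'cx': 319.6203951482399, 'cy': 245.6424155771832, 'world_from_camera': array([[-0.84381788,  0.32977586, -0.42334297,  0.99787826],
       [ 0.53617459,  0.55059494, -0.63981405,  0.71352558],
       [ 0.02209527, -0.76687228, -0.64141929,  0.73836929],
       [ 0.        ,  0.        ,  0.        ,  1.        ]])}
knife_long [([336, 328, 454, 388], 0.6
[... 516 characters left out ...]
21059, -0.04521907,  0.05938244,  0.46846713],
       [-0.07452786, -0.55976482,  0.82529324, -0.77601969],
       [-0.0040788 , -0.82741681, -0.56157349,  0.59117253],
       [ 0.        ,  0.        ,  0.        ,  1.        ]])}
knife_long [([291, 162, 383, 178], 0.86)]
knife_diamond [([288, 201, 384, 218], 0.65), ([294, 187, 380, 205], 0.62), ([294, 174, 365, 191], 0.34)]
knife_round [([297, 176, 366, 193], 0.84)]
knife_square [([294, 187, 380, 202], 0.84)]
rest_a [([303, 319, 362, 367], 0.97), ([296, 254, 342, 283], 0.92), ([295, 275, 346, 308], 0.85), ([293, 296, 346, 338], 0.66)]
wiping_rack [([296, 169, 335, 227], 0.81)]
jar [([294, 188, 382, 203], 0.61), ([292, 212, 328, 258], 0.6)]
```

View pics/scene0.png

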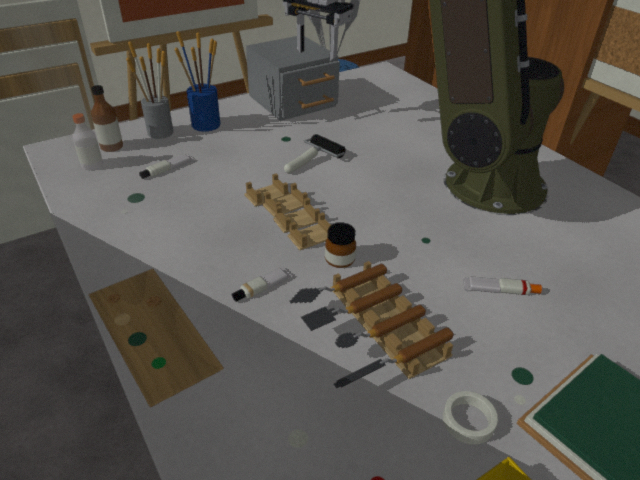

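View pics/side0.png

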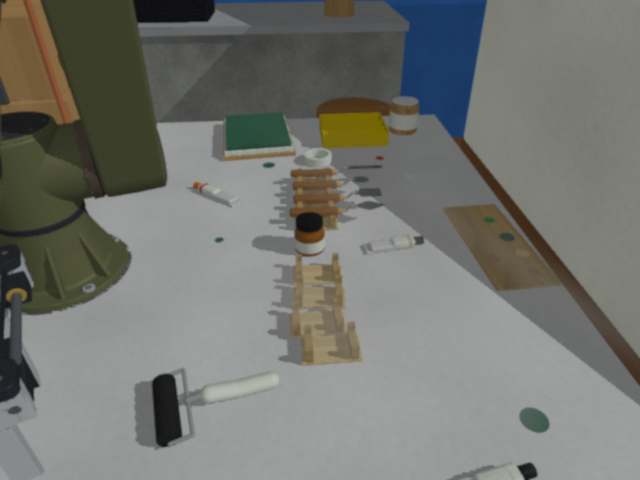

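The knives order left to right: long, round, square, diamond (scene handles at about (424,345), (397,320), (375,297), (360,277), blades to the +x side). The jar stands at (341,245), the rests at (265–315, 190–230). I'll work out rough positions and plan a closer look.

```bash
cat > h.py <<'E'
from station import ctrl
import cv2,numpy as np
from scipy.spatial.transform import Rotation as R
def p2w(cam,uv,z,k=None):
    k=k or ctrl.calibration(cam); T=k["world_from_camera"]
    uv=np.atleast_2d(uv).astype(float)
    d=np.c_[(uv[:,0]-k["cx"])/k["fx"],(uv[:,1]-k["cy"])/k["fy"],np.ones(len(uv))]@T[:3,:3].T
    return T[:3,3]+d*((z-T[2,3])/d[:,2])[:,None]
def w2p(k,P):
    T=k["world_from_camera"]; q=(np.atleast_2d(P)-T[:3,3])@T[:3,:3]
    return np.c_[q[:,0]/q[:,2]*k["fx"]+k["cx"],q[:,1]/q[:,2]*k["fy"]+k["cy"]]
def go(pos,yaw=0.):
    """shift and turn, in tool axes, to a tool-down pose whose x is at yaw"""
    o=ctrl.get_obs(); A=R.from_rotvec(o["tcp_rot"]); B=R.from_euler("z",yaw)*R.from_rotvec([np.pi,0,0])
    return np.round(np.r_[A.inv().apply(np.array(pos)-o["ee_pos"]),(A.inv()*B).as_rotvec()],4)
E
python3 - <<'E'
from h import *
for n,uv in dict(rests=[(332,361),(320,332),(320,303),(320,279)]).items(): print(n,p2w("side",uv,0.006).round(3))
print("knives side",p2w("side",[(312,173),(317,184),(317,198),(315,212)],.04).round(3))
print("knives scene",p2w("scene",[(424,345),(400,320),(375,297),(360,277)],.04).round(3))
print("jar",p2w("scene",[(341,262)],0).round(3),p2w("side",(310,250),0).round(3))
k=ctrl.calibration("wrist");print(k["fx"],k["world_from_camera"].round(3), ctrl.get_obs()["time"])
print(go([.43,-.2,.4],0))
E
```

```text
rests [[ 0.516 -0.279  0.006]
 [ 0.502 -0.215  0.006]
 [ 0.506 -0.145  0.006]
 [ 0.511 -0.077  0.006]]
knives side [[0.517 0.303 0.04 ]
 [0.526 0.243 0.04 ]
 [0.521 0.175 0.04 ]
 [0.513 0.113 0.04 ]]
knives scene [[0.526 0.326 0.04 ]
 [0.525 0.261 0.04 ]
 [0.529 0.193 0.04 ]
 [0.521 0.135 0.04 ]]
jar [[0.501 0.045 0.   ]] [[0.497 0.026 0.   ]]
423.8353686805665 [[ 0.401 -0.889 -0.221  0.285]
 [-0.916 -0.39  -0.097 -0.477]
 [-0.     0.241 -0.97   0.385]
 [ 0.     0.     0.     1.   ]] 0.8
[ 0.3137 -0.1943 -0.1946  0.      0.      0.4128]
```

```bash
python3 -c "
from h import *
print(go([.55,-.18,.25]))"
```

```text
[ 0.4316 -0.1645 -0.0446  0.      0.      0.4128]
```

The rows are not in the units I measure in: shifts go in units of 20 mm and turns go in units of 0.1 rad. I convert before sending: 0.27 m is 13.5, 0.216 m is 10.8, 0.258 rad is 2.58.

```bash
python3 -m crank '[2.7,-1,-0.3,0,0,0.5,5.4,-2.05,-0.55,0,0,1,8.1,-3.1,-0.85,0,0,1.55,10.8,-4.1,-1.1,0,0,2.06,13.5,-5.15,-1.4,0,0,2.58]' && python3 -c "
from h import *
print(go([.55,-.18,.25]))"
```

```text
time: 1.42
ee_pos: [0.4278, -0.2996, 0.2338]
tcp_rot: [3.132, 0.24, 0.0]
wrist_force: [-1.1, -1.3, 0.7]
grip_width: 0.0938
gripper_force: 0.0
[ 0.139  -0.0996 -0.0162  0.0002 -0.0002  0.153 ]
```

To row units: 0.139 m is 6.95, -0.1 m is -5, 0.153 rad is 1.53.

```bash
python3 -m crank '[2.5,-1.75,-0.3,0,0,0.5,5,-3.5,-0.55,0,0,1,6.95,-5,-0.8,0,0,1.53,6.95,-5,-0.8,0,0,1.53]'
python3 - <<'E'
from h import *
print(go([.55,-.18,.25]))
print(go([.55,.21,.25]))
cv2.imwrite("pics/w1.png",ctrl.grab_frame("wrist"))
k=ctrl.calibration("wrist"); np.save("k1.npy",k)
print([(np.round(d["box"]).astype(int).tolist(),round(d["conf"],2)) for d in ctrl.boxes_of("wrist","rest_a")])
E
```

```text
time: 1.92
ee_pos: [0.5501, -0.1786, 0.2493]
tcp_rot: [-3.141, -0.008, -0.0]
wrist_force: [-0.4, -0.7, -0.7]
grip_width: 0.0942
gripper_force: 0.0
[-0.0001  0.0014 -0.0007 -0.0002 -0.0002  0.0049]
[ 1.800e-03 -3.886e-01 -6.000e-04 -2.000e-04 -2.000e-04  4.900e-03]
[([365, 188, 431, 285], 0.96), ([308, 204, 367, 303], 0.86), ([240, 197, 301, 297], 0.76), ([171, 196, 235, 292], 0.74)]
```

View pics/w1.png

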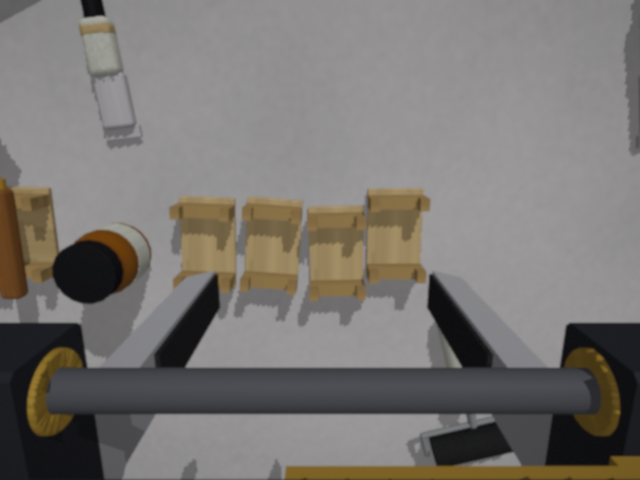

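The four rests show at pixel columns about 205, 271, 337, 397 (rows 190–300), almost unturned; the jar is at (105,265). Next the rack.

To row units: -0.3 m is -15, -0.24 m is -12.

```bash
python3 -m crank '[0,-3,0,0,0,0,0,-6,0,0,0,0,0,-9,0,0,0,0,0,-12,0,0,0,0,0,-15,0,0,0,0]' && python3 -m crank '[0,-2.5,0,0,0,0,0,-4.5,0,0,0,0,0,-4.5,0,0,0,0,0,-4.5,0,0,0,0]'
python3 - <<'E'
from h import *
im=ctrl.grab_frame("wrist"); cv2.imwrite("pics/w2.png",im)
k=ctrl.calibration("wrist"); np.save("k2.npy",k)
for n in ["knife_long","knife_round","knife_square","knife_diamond","wiping_rack"]:
    print(n,[(np.round(d["box"]).astype(int).tolist(),round(d["conf"],2)) for d in ctrl.boxes_of("wrist",n)])
cv2.imwrite("pics/w2c.png",im)
a=cv2.imread("pics/w1.png")[170:320,150:450]; cv2.imwrite("pics/w1c.png",cv2.resize(a,None,fx=2.6,fy=2.6,interpolation=cv2.INTER_CUBIC))
E
```

```text
time: 2.65
ee_pos: [0.5476, 0.1194, 0.2497]
tcp_rot: [3.141, 0.0, 0.001]
wrist_force: [0.3, -1.0, -0.4]
grip_width: 0.094
gripper_force: 0.0
time: 3.15
ee_pos: [0.548, 0.2075, 0.2495]
tcp_rot: [3.141, 0.001, -0.0]
wrist_force: [-0.3, 1.0, 0.3]
grip_width: 0.094
gripper_force: 0.0
knife_long [([182, 29, 223, 274], 0.69)]
knife_round [([257, 89, 292, 293], 0.96)]
knife_square [([330, 67, 373, 290], 0.73)]
knife_diamond [([393, 70, 439, 298], 0.61)]
wiping_rack [([178, 182, 440, 283], 0.57)]
```

View pics/w2.png

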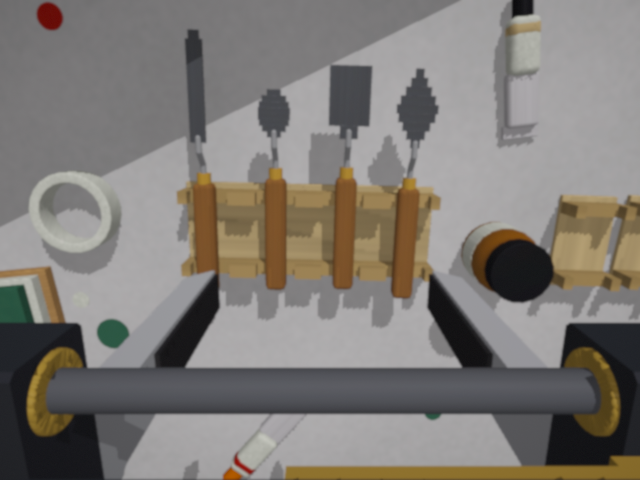

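View pics/w1c.png

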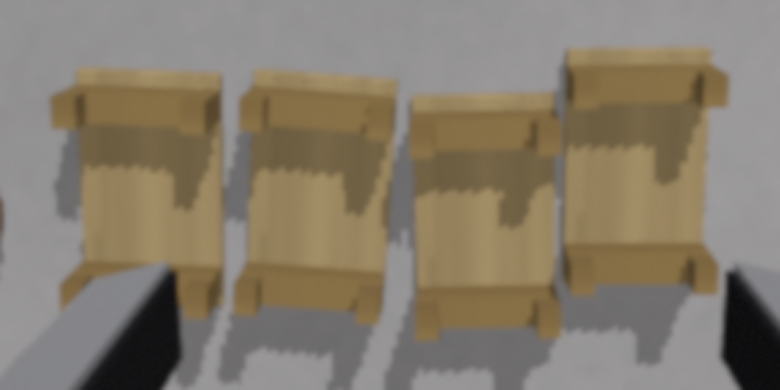

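Rests' bases measured in the crop; the rack view shows the handles at columns ~205, 275, 344, 406 with blades up (+x), the jar at (505,262). Now fit poses.

```bash
cat > fit.py <<'E'
from h import *
from scipy.optimize import least_squares
k1=np.load("k1.npy",allow_pickle=True).item(); k2=np.load("k2.npy",allow_pickle=True).item()
C=[[(77,70),(221,74),(84,266),(222,268)],[(253,71),(397,81),(246,264),(384,273)],[(411,96),(557,94),(417,291),(555,288)],[(565,49),(710,50),(565,244),(704,245)]]
M=np.array([[.048,.028,.003],[.048,-.028,.003],[-.03,.028,.006],[-.03,-.028,.006]])
def tr(p,M): return np.c_[M[:,:2]@np.array([[np.cos(p[2]),np.sin(p[2])],[-np.sin(p[2]),np.cos(p[2])]])+p[:2],M[:,2]]
rests=[]
for c in C:
    uv=np.array(c)/2.6+[150,170]
    s=least_squares(lambda p:(w2p(k1,tr(p,M))-uv).ravel(),[.5,-.18,0]); rests.append(s.x)
    print("rest",s.x.round(4),"rms px",np.sqrt((s.fun**2).mean()).round(2))
E
cat > kn.py <<'E'
from fit import *
im=cv2.imread("pics/w2.png"); hsv=cv2.cvtColor(im,cv2.COLOR_BGR2HSV)
print([hsv[230,c].tolist() for c in (205,275,344,406,240)])
m=cv2.inRange(hsv,(5,150,60),(14,255,190)); m[:165]=0; m[300:]=0
m=cv2.morphologyEx(m,cv2.MORPH_OPEN,np.ones((3,3)))
n,L,S,cen=cv2.connectedComponentsWithStats(m)
kn=[]
for i in sorted([i for i in range(1,n) if 500<S[i,4]<5000 and cen[i][0]<450],key=lambda i:cen[i][0]):
    pts=np.argwhere(L==i)[:,::-1].astype(np.float32)
    w=p2w(0,pts,.04,k2)[:,:2]; r=cv2.minAreaRect((w*1000).astype(np.float32))
    b=cv2.boxPoints(r); e=max([b[1]-b[0],b[2]-b[1]],key=np.linalg.norm); e=e*np.sign(e[0])
    front=[r[0]+e/2]; print("knife c",np.round(r[0],1),"size",np.round(r[1],1),"yaw",round(np.arctan2(e[1],e[0]),3),"front",np.round(front,1))
E
python3 kn.py
```

```text
rest [ 0.5044 -0.0618 -0.0261] rms px 0.44
rest [ 0.5035 -0.1285 -0.0686] rms px 0.15
rest [ 0.4956 -0.1949  0.0215] rms px 0.61
rest [ 0.5144 -0.2543  0.0151] rms px 0.42
[[15, 167, 125], [15, 170, 126], [15, 168, 126], [14, 169, 125], [19, 99, 121]]
```

```bash
sed -i 's/(5,150,60),(14,255,190)/(4,140,50),(17,255,200)/' kn.py; python3 kn.py | grep -v rest
```

```text
[[15, 167, 125], [15, 170, 126], [15, 168, 126], [14, 169, 125], [19, 99, 121]]
knife c [528.8 317.7] size [21.3 84.5] yaw -0.02 front [[571.  316.9]]
knife c [522.8 252.4] size [ 19.3 105.2] yaw -0.021 front [[575.4 251.3]]
knife c [523.3 187.1] size [ 19.  106.1] yaw -0.023 front [[576.3 185.9]]
knife c [513.6 129.7] size [ 20.6 105.4] yaw -0.024 front [[566.3 128.4]]
```

```bash
cat >> kn.py <<'E'
    w=w*1000; xs=w[:,0]; B=np.arange(xs.min()+6,xs.max()-6,2.)
    mid=np.array([(w[abs(xs-x)<1.5,1].min()+w[abs(xs-x)<1.5,1].max())/2 for x in B]); q=np.polyfit(B,mid,1)
    xc=(xs.min()+xs.max())/2 if xs.ptp()>100 else xs.max()-54 if 0 else (np.percentile(xs,99.8)-54)
    kn.append([xc/1000,np.polyval(q,xc)/1000,np.arctan(q[0])]); print("  fit",np.round(kn[-1],4))
H=np.array([[55,10,40],[55,-10,40],[-55,-10,40],[-55,10,40]])/1000
for p in kn:
    cv2.polylines(im,[np.int32(w2p(k2,tr(p,H))*16)],True,(0,255,0),1,cv2.LINE_AA,4)
cv2.imwrite("pics/ov.png",cv2.resize(im[20:310,160:460],None,fx=2,fy=2,interpolation=cv2.INTER_CUBIC))
E
sed -i 's/xs.ptp()/np.ptp(xs)/' kn.py
python3 kn.py | grep fit
```

```text
fit [ 0.5169  0.318  -0.027 ]
  fit [ 0.5229  0.252  -0.0235]
  fit [ 0.5234  0.1871 -0.0238]
  fit [ 0.5137  0.1294 -0.0262]
```

View pics/ov.png

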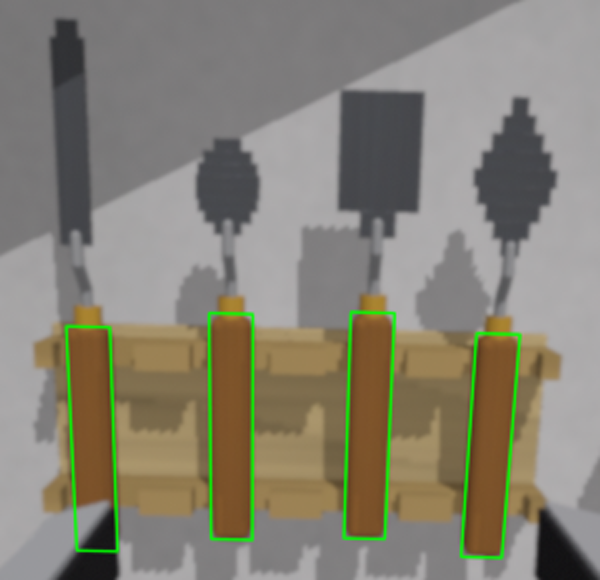

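The green handle outlines sit on all four handles (centres near (90,435), (231,425), (369,425), (491,445) in the crop), so the poses are trusted. Approach knife 1 (long).

To row units: 0.12 m is 6, -0.1105 m is -5.525, 0.026 rad is 0.26.

```bash
python3 -m crank '[-0.5,-2,2,0,0,0.1,-1,-4,4,0,0,0.2,-1.55,-5.525,6,0,0,0.26,-1.55,-5.525,6,0,0,0.26]' 0.042 20 && python3 -c "
from h import *
print(go([.5169,.318,.015],-.026))"
```

```text
time: 3.95
ee_pos: [0.5148, 0.3202, 0.1265]
tcp_rot: [3.139, -0.035, -0.007]
wrist_force: [0.2, 0.1, -0.0]
grip_width: 0.0574
gripper_force: 0.0
[0.0027 0.0019 0.1115 0.0025 0.0047 0.004 ]
```

```bash
python3 -m crank '[0,0,0,0,0,0,0,0,2.5,0,0,0,0,0,4.5,0,0,0,0,0,5.7,0,0,0,0,0,5.7,0,0,0]' && python3 -c "
from h import *
print(go([.5169,.318,.015],-.026))"
```

```text
time: 4.58
ee_pos: [0.5172, 0.3185, 0.0156]
tcp_rot: [3.141, -0.04, -0.001]
wrist_force: [-0.9, -1.1, 0.3]
grip_width: 0.0421
gripper_force: 0.0
[-0.0003  0.0005  0.0006  0.0004  0.0005  0.0005]
```

To row units: -0.135 m is -6.75, -0.08 m is -4.

```bash
python3 -m crank '[0,0,0,0,0,0,0,0,0,0,0,0,0,0,0,0,0,0,0,0,0,0,0,0]' 0 25 && python3 -m crank '[0,0,-1.5,0,0,0,0,0,-4,0,0,0,0,0,-6.75,0,0,0,0,0,-6.75,0,0,0]' && python3 -c "
from h import *
print(go([.5044,-.0618,.15],-.026))"
```

```text
time: 5.08
ee_pos: [0.5173, 0.3197, 0.0168]
tcp_rot: [-3.141, 0.038, -0.003]
wrist_force: [-0.6, -1.8, 7.2]
grip_width: 0.0197
gripper_force: 25.0
time: 5.58
ee_pos: [0.5182, 0.3205, 0.1554]
tcp_rot: [-3.137, 0.038, -0.011]
wrist_force: [-0.3, -0.7, -0.8]
grip_width: 0.0202
gripper_force: 25.0
[-0.0047  0.3825  0.0039 -0.004  -0.0071  0.002 ]
```

To row units: 0.275 m is 13.75, 0.22 m is 11.

```bash
python3 -m crank '[0,2.75,0,0,0,0,-0.05,5.5,0,0,0,0,-0.05,8.25,0,0,0,0,-0.1,11,0,0,0,0,-0.1,13.75,0,0,0,0]' && python3 -m crank '[0,2.5,0,0,0,0,-0.05,4.5,0,0,0,0,-0.05,5.25,0,0,0,0,-0.05,5.25,0,0,0,0,-0.05,5.25,0,0,0,0]'
python3 - <<'E'
from h import *
print(go([.5044,-.0618,.016],-.026)); cv2.imwrite("pics/w3.png",ctrl.grab_frame("wrist"))
E
```

```text
time: 6.2
ee_pos: [0.5073, 0.043, 0.1498]
tcp_rot: [3.141, -0.038, -0.001]
wrist_force: [0.5, -1.0, -0.2]
grip_width: 0.0197
gripper_force: 25.0
time: 6.82
ee_pos: [0.5045, -0.0591, 0.1502]
tcp_rot: [-3.141, 0.036, 0.001]
wrist_force: [-1.0, 0.6, -0.8]
grip_width: 0.0201
gripper_force: 25.0
[ 0.      0.0027  0.1342 -0.0002  0.0004  0.0028]
```

View pics/w3.png

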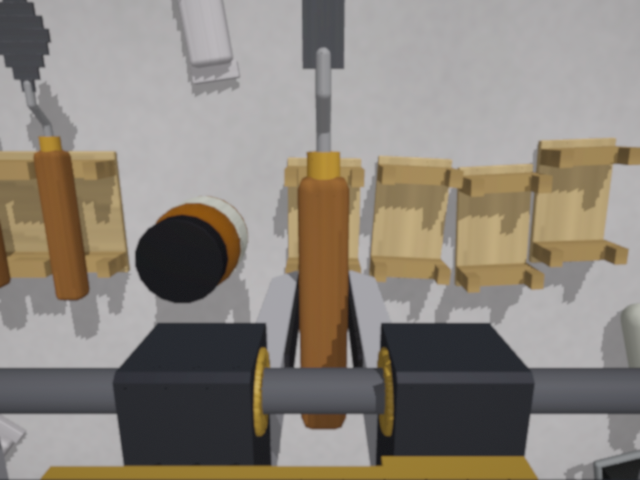

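The knife is held level and straight at column 323, over the leftmost rest; the jar at (190,255) is clear. Lower and release.

```bash
python3 -m crank '[0,0.05,2.5,0,0,0,0,0.125,5,0,0,0,0,0.125,6.25,0,0,0,0,0.125,6.7,0,0,0,0,0.125,6.7,0,0,0]' && python3 -m crank '[0,0,0,0,0,0,0,0,0,0,0,0,0,0,0,0,0,0]' 0.042 && python3 -m crank '[0,0,-2,0,0,0,0,0,-4.75,0,0,0,0,0,-6,0,0,0,0,0,-6,0,0,0]' && python3 -c "
from h import *
print(go([.5229,.252,.13],-.0235))"
```

```text
time: 7.5
ee_pos: [0.5048, -0.062, 0.0169]
tcp_rot: [-3.141, 0.036, -0.001]
wrist_force: [0.2, 0.2, -0.6]
grip_width: 0.0196
gripper_force: 25.0
time: 7.88
ee_pos: [0.5046, -0.0628, 0.0168]
tcp_rot: [3.141, -0.038, 0.001]
wrist_force: [0.2, -0.0, 0.3]
grip_width: 0.0417
gripper_force: 0.0
time: 8.38
ee_pos: [0.5052, -0.0629, 0.1382]
tcp_rot: [3.141, -0.038, 0.006]
wrist_force: [-0.3, -1.0, -0.6]
grip_width: 0.0423
gripper_force: 0.0
[ 0.01   -0.3153  0.008   0.0006 -0.0036 -0.0007]
```

```bash
python3 -m crank '[0.1,-2.75,0,0,0,0,0.2,-5.5,0,0,0,0,0.3,-8.25,0,0,0,0,0.4,-11,0,0,0,0,0.45,-13.75,0,0,0,0]' && python3 -m crank '[0.05,-1.5,0,0,0,0,0.05,-2,1,0,0,0,0.05,-2,1.5,0,0,0,0.05,-2,1.5,0,0,0]' && python3 -c "
from h import *
print(go([.5229,.252,.015],-.0235))"
```

```text
time: 9.0
ee_pos: [0.5194, 0.2136, 0.1349]
tcp_rot: [3.141, -0.038, -0.003]
wrist_force: [0.9, -1.1, 0.1]
grip_width: 0.0417
gripper_force: 0.0
time: 9.5
ee_pos: [0.5215, 0.2505, 0.1048]
tcp_rot: [3.14, -0.04, -0.004]
wrist_force: [-0.5, 0.7, -0.1]
grip_width: 0.0418
gripper_force: 0.0
[ 0.0016 -0.0017  0.0898  0.0012  0.0026 -0.0019]
```

To row units: 0.09 m is 4.5, 0.07 m is 3.5.

```bash
python3 -m crank '[0.05,-0.05,1.5,0,0,0,0.05,-0.05,3.5,0,0,0,0.05,-0.05,4.5,0,0,0,0.05,-0.05,4.5,0,0,0]' && python3 -m crank '[0,0,0,0,0,0,0,0,0,0,0,0,0,0,0,0,0,0,0,0,0,0,0,0]' 0 25 && python3 -m crank '[0,0,-1.5,0,0,0,0,0,-4,0,0,0,0,0,-6.75,0,0,0,0,0,-6.75,0,0,0,0,0,-6.75,0,0,0]' && python3 -c "
from h import *
print(go([.5035,-.1285,.15],-.0686))"
```

```text
time: 10.0
ee_pos: [0.5227, 0.2517, 0.0156]
tcp_rot: [3.14, -0.04, -0.003]
wrist_force: [0.6, -0.1, -0.6]
grip_width: 0.0421
gripper_force: 0.0
time: 10.5
ee_pos: [0.5235, 0.253, 0.0174]
tcp_rot: [-3.141, 0.038, -0.002]
wrist_force: [-1.7, -1.8, 6.4]
grip_width: 0.0196
gripper_force: 25.0
time: 11.12
ee_pos: [0.5227, 0.2527, 0.1508]
tcp_rot: [3.141, -0.038, -0.001]
wrist_force: [-0.1, -0.3, -0.3]
grip_width: 0.0198
gripper_force: 25.0
[-1.000e-02  3.816e-01  9.000e-04  3.000e-04  6.000e-04  4.440e-02]
```

```bash
python3 -m crank '[-0.05,2.75,0,0,0,0,-0.15,5.5,0,0,0,0.1,-0.2,8.25,0,0,0,0.2,-0.3,11,0,0,0,0.3,-0.35,13.75,0,0,0,0.44]' && python3 -c "
from h import *
print(go([.5035,-.1285,.15],-.0686))"
```

```text
time: 11.75
ee_pos: [0.5084, -0.0235, 0.1499]
tcp_rot: [-3.14, 0.108, 0.004]
wrist_force: [0.6, 0.0, -0.5]
grip_width: 0.0191
gripper_force: 25.0
[ 2.300e-03  1.051e-01 -1.000e-04 -2.000e-04  2.600e-03  1.000e-04]
```

```bash
python3 -m crank '[0.05,2.5,0,0,0,0,0.1,4.5,0,0,0,0,0.1,5.25,0,0,0,0,0.1,5.25,0,0,0,0]' && python3 -c "
from h import *
print(go([.5035,-.1285,.016],-.0686))"
```

```text
time: 12.25
ee_pos: [0.5039, -0.1267, 0.1505]
tcp_rot: [-3.139, 0.109, 0.002]
wrist_force: [0.4, 0.5, -0.3]
grip_width: 0.0195
gripper_force: 25.0
[-0.      0.0019  0.1345 -0.0006  0.0016 -0.0007]
```

To row units: 0.134 m is 6.7, 0.125 m is 6.25.

```bash
python3 -m crank '[0,0.05,2.5,0,0,0,0,0.1,5,0,0,0,0,0.1,6.25,0,0,0,0,0.1,6.7,0,0,0,0,0.1,6.7,0,0,0]' && python3 -m crank '[0,0,0,0,0,0,0,0,0,0,0,0,0,0,0,0,0,0]' 0.042 && python3 -m crank '[0,0,-2,0,0,0,0,0,-4.75,0,0,0,0,0,-6,0,0,0,0,0,-6,0,0,0]' && python3 -c "
from h import *
print(go([.5234,.1871,.105],-.0238))"
```

```text
time: 12.88
ee_pos: [0.5044, -0.1276, 0.0176]
tcp_rot: [-3.14, 0.105, 0.0]
wrist_force: [-0.2, 0.1, 0.0]
grip_width: 0.0194
gripper_force: 25.0
time: 13.25
ee_pos: [0.5042, -0.1287, 0.0177]
tcp_rot: [3.14, -0.107, 0.001]
wrist_force: [0.2, -1.0, -0.3]
grip_width: 0.0421
gripper_force: 0.0
time: 13.75
ee_pos: [0.5049, -0.129, 0.1392]
tcp_rot: [3.139, -0.107, 0.006]
wrist_force: [-0.9, 0.4, -0.2]
grip_width: 0.0422
gripper_force: 0.0
[-0.0032 -0.3167  0.0339  0.001  -0.0035 -0.0445]
```

To row units: -0.275 m is -13.75, -0.22 m is -11, -0.0445 rad is -0.445.

```bash
python3 -m crank '[0,-2.75,0,0,0,0,-0.05,-5.5,0,0,0,-0.1,-0.1,-8.25,0,0,0,-0.2,-0.15,-11,0,0,0,-0.3,-0.15,-13.75,0,0,0,-0.445]' && python3 -m crank '[0,-1.5,0,0,0,0,0,-2.05,1,0,0,0,0,-2.05,1.5,0,0,0,0,-2.05,1.5,0,0,0]' && python3 -c "
from h import *
print(go([.5234,.1871,.015],-.0238))"
```

```text
time: 14.38
ee_pos: [0.5192, 0.1475, 0.136]
tcp_rot: [3.141, -0.037, -0.003]
wrist_force: [1.6, -0.9, -0.9]
grip_width: 0.0417
gripper_force: 0.0
time: 14.88
ee_pos: [0.5203, 0.1861, 0.1062]
tcp_rot: [3.141, -0.038, -0.004]
wrist_force: [0.4, -0.3, 1.0]
grip_width: 0.0419
gripper_force: 0.0
[ 0.0033 -0.0012  0.0912  0.0008  0.0023 -0.0004]
```

To row units: 0.09 m is 4.5, 0.07 m is 3.5.

```bash
python3 -m crank '[0.15,-0.05,1.5,0,0,0,0.15,-0.05,3.5,0,0,0,0.15,-0.05,4.5,0,0,0,0.15,-0.05,4.5,0,0,0]' && python3 -m crank '[0,0,0,0,0,0,0,0,0,0,0,0,0,0,0,0,0,0,0,0,0,0,0,0]' 0 25 && python3 -m crank '[0,0,-1.5,0,0,0,0,0,-4,0,0,0,0,0,-6.75,0,0,0,0,0,-6.75,0,0,0,0,0,-6.75,0,0,0]' && python3 -c "
from h import *
print(go([.4956,-.1949,.15],.0215))"
```

```text
time: 15.38
ee_pos: [0.5235, 0.1869, 0.0167]
tcp_rot: [3.141, -0.039, -0.003]
wrist_force: [0.6, 0.4, 0.3]
grip_width: 0.042
gripper_force: 0.0
time: 15.88
ee_pos: [0.5243, 0.1878, 0.0184]
tcp_rot: [-3.141, 0.037, -0.002]
wrist_force: [-2.2, -1.9, 6.9]
grip_width: 0.0193
gripper_force: 25.0
time: 16.5
ee_pos: [0.5235, 0.1876, 0.1518]
tcp_rot: [3.141, -0.037, -0.001]
wrist_force: [0.4, 0.4, -0.9]
grip_width: 0.0195
gripper_force: 25.0
[-1.880e-02  3.831e-01  1.900e-03  2.000e-04  7.000e-04 -4.520e-02]
```

To row units: 0.275 m is 13.75, 0.22 m is 11, -0.045 rad is -0.45.

```bash
python3 -m crank '[-0.15,2.75,0,0,0,0,-0.3,5.5,0,0,0,-0.1,-0.45,8.25,0,0,0,-0.2,-0.55,11,0,0,0,-0.3,-0.7,13.75,0,0,0,-0.45]' && python3 -m crank '[0,2.5,0,0,0,0,0,4.5,0,0,0,0,0,5.35,0,0,0,0,0,5.35,0,0,0,0]' && python3 -c "
from h import *
print(go([.4956,-.1949,.016],.0215))"
```

```text
time: 17.12
ee_pos: [0.5023, -0.0885, 0.151]
tcp_rot: [-3.141, -0.034, 0.004]
wrist_force: [0.6, 0.6, 0.1]
grip_width: 0.0199
gripper_force: 25.0
time: 17.62
ee_pos: [0.5052, -0.1939, 0.1514]
tcp_rot: [-3.141, -0.032, 0.003]
wrist_force: [0.6, 0.4, -0.8]
grip_width: 0.0199
gripper_force: 25.0
[-0.0094  0.001   0.1354 -0.0009  0.0016 -0.0013]
```

To row units: 0.134 m is 6.7, -0.0094 m is -0.47.

```bash
python3 -m crank '[-0.25,0.05,2.5,0,0,0,-0.47,0.05,4.75,0,0,0,-0.47,0.05,6.25,0,0,0,-0.47,0.05,6.7,0,0,0,-0.47,0.05,6.7,0,0,0]' && python3 -m crank '[0,0,0,0,0,0,0,0,0,0,0,0,0,0,0,0,0,0]' 0.042 && python3 -m crank '[0,0,-2,0,0,0,0,0,-4.75,0,0,0,0,0,-6,0,0,0,0,0,-6,0,0,0]' && python3 -c "
from h import *
print(go([.5137,.1294,.105],-.0262))"
```

```text
time: 18.25
ee_pos: [0.4965, -0.1938, 0.0187]
tcp_rot: [-3.141, -0.036, 0.0]
wrist_force: [-0.7, 0.1, 0.0]
grip_width: 0.0197
gripper_force: 25.0
time: 18.62
ee_pos: [0.4964, -0.195, 0.0187]
tcp_rot: [3.141, 0.034, 0.001]
wrist_force: [-0.1, 0.2, -1.1]
grip_width: 0.0414
gripper_force: 0.0
time: 19.12
ee_pos: [0.4969, -0.1954, 0.1401]
tcp_rot: [3.14, 0.033, 0.005]
wrist_force: [-0.8, -0.5, -0.9]
grip_width: 0.042
gripper_force: 0.0
[ 0.0235 -0.3244  0.0347  0.0015 -0.0032  0.0474]
```

To row units: -0.275 m is -13.75, 0.02 m is 1, 0.02 rad is 0.2.

```bash
python3 -m crank '[0.2,-2.75,0,0,0,0.1,0.4,-5.5,0,0,0,0.2,0.6,-8.25,0,0,0,0.3,0.8,-11,0,0,0,0.4,1,-13.75,0,0,0,0.47]' && python3 -m crank '[0.05,-1.75,0,0,0,0,0.05,-2.5,1,0,0,0,0.05,-2.5,1.6,0,0,0,0.05,-2.5,1.6,0,0,0]' && python3 -c "
from h import *
print(go([.5137,.1294,.015],-.0262))"
```

```text
time: 19.75
ee_pos: [0.5096, 0.082, 0.1369]
tcp_rot: [3.141, -0.041, -0.003]
wrist_force: [-0.1, 0.4, -0.4]
grip_width: 0.0419
gripper_force: 0.0
time: 20.25
ee_pos: [0.5119, 0.1295, 0.105]
tcp_rot: [3.141, -0.041, -0.004]
wrist_force: [0.0, -0.0, 0.2]
grip_width: 0.042
gripper_force: 0.0
[ 0.002  -0.      0.09    0.0007  0.0028  0.    ]
```

To row units: 0.09 m is 4.5, 0.07 m is 3.5.

```bash
python3 -m crank '[0.1,0,1.5,0,0,0,0.1,0,3.5,0,0,0,0.1,0,4.5,0,0,0,0.1,0,4.5,0,0,0]' && python3 -m crank '[0,0,0,0,0,0,0,0,0,0,0,0,0,0,0,0,0,0,0,0,0,0,0,0]' 0 25 && python3 -m crank '[0,0,-1.5,0,0,0,0,0,-4,0,0,0,0,0,-6.75,0,0,0,0,0,-6.75,0,0,0,0,0,-6.75,0,0,0]' && python3 -c "
from h import *
print(go([.5144,-.2543,.15],.0151))"
```

```text
time: 20.75
ee_pos: [0.5142, 0.1293, 0.0157]
tcp_rot: [3.141, -0.042, -0.003]
wrist_force: [-0.2, -0.3, 1.5]
grip_width: 0.0415
gripper_force: 0.0
time: 21.25
ee_pos: [0.5152, 0.1302, 0.0174]
tcp_rot: [-3.141, 0.04, -0.002]
wrist_force: [-0.5, -0.9, 7.0]
grip_width: 0.0196
gripper_force: 25.0
time: 21.88
ee_pos: [0.5143, 0.1302, 0.1509]
tcp_rot: [3.141, -0.04, -0.001]
wrist_force: [0.1, -0.4, -0.4]
grip_width: 0.0199
gripper_force: 25.0
[ 1.000e-02  3.844e-01  9.000e-04  1.000e-04  6.000e-04 -4.070e-02]
```

To row units: 0.275 m is 13.75, 0.22 m is 11, -0.0405 rad is -0.405.

```bash
python3 -m crank '[0.05,2.75,0,0,0,0,0.15,5.5,0,0,0,-0.1,0.2,8.25,0,0,0,-0.2,0.3,11,0,0,0,-0.3,0.35,13.75,0,0,0,-0.405]' && python3 -m crank '[-0.05,2.5,0,0,0,0,-0.1,4.5,0,0,0,0,-0.1,5.45,0,0,0,0,-0.1,5.45,0,0,0,0]' && python3 -c "
from h import *
print(go([.5144,-.2543,.016],.0151))"
```

```text
time: 22.5
ee_pos: [0.5137, -0.1464, 0.1498]
tcp_rot: [-3.141, -0.024, 0.004]
wrist_force: [0.6, 0.1, -0.3]
grip_width: 0.0202
gripper_force: 25.0
time: 23.0
ee_pos: [0.5138, -0.2539, 0.1503]
tcp_rot: [-3.14, -0.022, 0.002]
wrist_force: [-0.4, 0.2, -0.8]
grip_width: 0.0198
gripper_force: 25.0
[ 0.0008  0.0005  0.1343 -0.0011  0.0015 -0.0014]
```

Lower, release, rise, and back off so the wrist camera sees all rests.

To row units: 0.133 m is 6.65, 0.125 m is 6.25.

```bash
python3 -m crank '[0.05,0,2.5,0,0,0,0.05,0.025,5,0,0,0,0.05,0.025,6.25,0,0,0,0.05,0.025,6.65,0,0,0,0.05,0.025,6.65,0,0,0]' && python3 -m crank '[0,0,0,0,0,0,0,0,0,0,0,0,0,0,0,0,0,0]' 0.042 && python3 -m crank '[0,0,-2,0,0,0,0.5,-1,-4.75,0,0,0,1,-2,-7.5,0,0,0,1.5,-3,-10,0,0,0,2,-3.75,-11.7,0,0,0]' && python3 -m crank '[0,0,0,0,0,0,0,0,0,0,0,0,0,0,0,0,0,0]'
python3 - <<'E'
from h import *
im=ctrl.grab_frame("wrist"); k=ctrl.calibration("wrist"); np.save("k3.npy",k); cv2.imwrite("pics/w4.png",im)
from fit import tr,rests
H=np.array([[55,10,40],[55,-10,40],[-55,-10,40],[-55,10,40]])/1000
for p in rests: cv2.polylines(im,[np.int32(w2p(k,tr(p,H))*16)],True,(0,255,0),1,cv2.LINE_AA,4)
cv2.imwrite("pics/w4o.png",cv2.resize(im[:330,40:480],None,fx=1.8,fy=1.8))
cv2.imwrite("pics/side4.png",cv2.resize(ctrl.grab_frame("side")[140:400,240:440],None,fx=2.2,fy=2.2))
E
```

```text
time: 23.62
ee_pos: [0.5156, -0.2533, 0.0189]
tcp_rot: [-3.141, -0.025, -0.0]
wrist_force: [-0.2, 0.0, 0.1]
grip_width: 0.0205
gripper_force: 25.0
time: 24.0
ee_pos: [0.5153, -0.2544, 0.0188]
tcp_rot: [3.141, 0.023, 0.001]
wrist_force: [0.5, 0.4, -0.4]
grip_width: 0.0418
gripper_force: 0.0
time: 24.62
ee_pos: [0.5545, -0.1781, 0.2553]
tcp_rot: [3.141, 0.024, 0.004]
wrist_force: [-0.8, -0.3, -0.0]
grip_width: 0.042
gripper_force: 0.0
time: 25.0
ee_pos: [0.5535, -0.1791, 0.2511]
tcp_rot: [-3.141, -0.022, 0.003]
wrist_force: [0.3, 0.2, -0.5]
grip_width: 0.0419
gripper_force: 0.0
rest [ 0.5044 -0.0618 -0.0261] rms px 0.44
rest [ 0.5035 -0.1285 -0.0686] rms px 0.15
rest [ 0.4956 -0.1949  0.0215] rms px 0.61
rest [ 0.5144 -0.2543  0.0151] rms px 0.42
```

View pics/w4o.png

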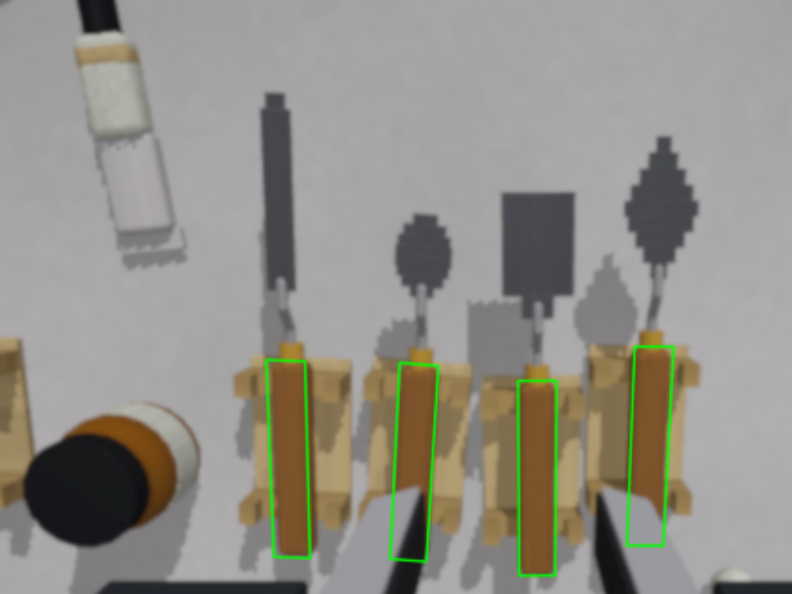

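View pics/side4.png

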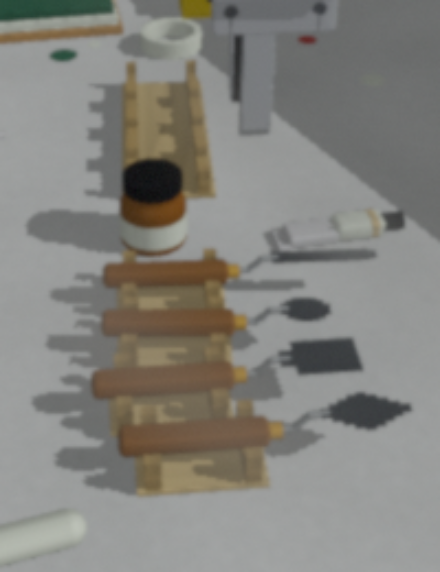

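All four knives sit level in their rests in the order long, round, square, diamond (handles at crop columns 288, 418, 537, 652, on the outlines worked out beforehand). The jar stands where it was and the arm is clear, so I'm handing in.

```bash
python3 -c "
from station import ctrl
print(ctrl.finish_job())"
```

```text
the job is handed in; nothing more can be done
None
```

The four knives lie flat in the drying rests in their original order (long, round, square, diamond) and the jar was left undisturbed, going by the final camera views; I handed the job in at about 25 s, and the hand-in call returned no verdict.

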